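# Sort the music-box counter stock into its display places

### The arm

A 6-joint arm with a two-finger parallel gripper is mounted at the origin on the work surface. World frame = base frame: x ahead of the robot, y to its left, z up, the work surface at z = 0. Lengths are in mm, angles in rad, forces in N, time in s.
With the tool pointing down it reaches from about 400 to 925 mm from the base axis. Payload 12.5 kg.
Tool frame: the origin (TCP) lies at the very end of the fingers, on their centre line; the grasp point (between the pads) lies env.hold_point_z behind it (env.hold_point_z is the distance from the TCP to the grasp point, in mm); y points along the fingers, z is the direction in which the jaws open and shut, and the axes are right-handed (so a half turn about y gives the same grasp; the last joint's range is limited). The gripper opens to 95 mm and grips with 3 to 60 N. Pads are 20 mm wide; open, the fingers measure 119 mm over their backs; the gripper's body (75 mm by 180 mm) begins 59 mm behind the grasp point.
Start: joints at [-1.25, 0.491, 1.559, -0, 1.092, -0.106], TCP at [258.749, -568.943, 214.661] pointing down, gripper open.
Joint ranges: [-3.1, 3.1], [-0.84, 2.19], [0.05, 2.79], [-1.13, 4.28], [0.06, 2.93], [-2.69, 2.69]. Speed limits (rad/s): [2.22, 2.22, 2.79, 3.14, 3.14, 3.14].

### API

Orientations are given as [roll, pitch, yaw] about the fixed x, y, z axes, in that order (R = Rz(yaw) Ry(pitch) Rx(roll)).
In Python, from cell import env gives the robot as it stands.
- The arm moves only by the shell command python3 -m inch 'ROWS'. ROWS is JSON, one flat list of numbers, 7 for each row, row after row: the shift along the tool's x, y, z in m, then the turn, a rotation vector about the tool's x, y, z in degrees, then the closure, from -1 (fully open) to 1 (shut). In form: [tx, ty, tz, ax, ay, az, hand, tx, ty, tz, ax, ay, az, hand, ...]. A call has 1 to 10 rows; each row shifts and turns the commanded pose from where the row before left it, along the tool's axes as they then stand; what a row does not reach is not made up. A row lasts 1/10 s, in which the tool goes at most 50 mm and 8.59 degrees, less where a joint would pass 70% of its speed; a pose out of reach is approached as far as the arm can. A call is refused whole if a number of a shift passes 0.05 or a number of a turn 8.59, either way. A call with a gripper value outside its range is refused whole. The fingers move at their own pace and stop on an object; the grip force is fixed at half the most. Time passes only in rows, so rows that do not move let the fingers close. It gives the time, the measured TCP pose, the force and the opening at its end, in the units of the state.
- env.state(): the state, without advancing time (a new reading comes with each control period).
- env.read_camera(name): name is "scene" or "side" or "wrist"; returns a dict with "pixels" (420x560x3 uint8, blue, green, red), "depth" (420x560 float32, mm along the optical axis (not along the pixel's ray), 0 where there is no reading), "mtx" (3x3 intrinsics, pixels), "k1" (the pictures are not rectified: a ray, as slopes to the right and down, at radius r is drawn at 1 + k1 r^2 times it, then the intrinsics apply), "R" (3x3) and "t" (3): a world point X has camera coordinates R X + t. Camera axes: x right, y down, z forward; pixel columns grow to the right and rows downward; lengths in mm; the calibration is good to about 2 mm. A picture is of the moment at which its call begins.
- env.job_done(): hands the job in, once; it reports no verdict.
The state is a dict: "t": time; "joints": joint angles; "qvel": joint speeds; "tau": joint torques, N m; "eef_pos": TCP position; "tcp_rot": TCP orientation; "ft_force": force on the tool from outside, world axes, zero at the start; "moment": the same for the moment, N m; "opening": opening from 0.0 (shut) to 1.0 (fully open).
Only numpy, scipy, OpenCV 4.12 (cv2) and the standard library are available. Lean on these libraries where they do the work, as an engineer would, in place of code of your own. Each camera call takes 0.05 s, during which the arm holds its last target.

### The job

Put the mixed pieces on the counter back where each kind belongs: one brass finial in each bay of the two-bay tray, the pine sleigh in the undivided oblong tray, the silver trinket box in the square tray, and the porcelain swan in the middle of the brass turntable. Each must stand upright, flat on the floor of its tray or on the turntable; set the pieces down gently, never drop or toss them.

Things in the scene. Friction and masses are not known exactly. Their poses are not given: they have to be found in the camera images.
- finial_tall: Loose. Tall round brass finial standing upright, 80 mm high, about 120 g: foot 38 mm across, 7 mm high; narrow neck; cylindrical bulb 28 mm across from 23 to 46 mm above the underside (grip here, from any side); thin spire above. Origin: centre of its underside, z up. 
- finial_short: Loose. Short round brass finial standing upright, 58 mm high, about 120 g: foot 38 mm across, 7 mm high; cylindrical bulb 32 mm across from 22 to 46 mm above the underside (grip here, from any side); blunt dome on top, no spire. Origin: centre of its underside, z up. 
- swan: Loose. Ivory porcelain swan, upright, about 140 g, 75 mm high, 80 mm long along x (slender neck and head at -x), 36 mm wide along y over the flat faces of its folded wings. These span x -19 to +31 mm, heights 18 to 44 mm: grip across y, straight above the origin. Foot 56 x 30 mm. Origin: underside, 2 mm to -x of the foot's middle, z up.
- sleigh: Loose. Pine sleigh music box on two runners, about 120 g: 86 mm long along x (runners curl up at -x, seat back 54 mm high at +x), 38 mm wide along y. Flat side boards span x -28 to +32 mm, heights 14 to 44 mm: grip across y straight above the origin. Origin: centre of its underside, z up. 
- trinket_box: Loose. Silver-plated trinket box on four little feet, lid fixed shut, about 180 g: 52 mm along x, 42 mm along y, 40 mm high, plus a small ball knob up to 51 mm. Grip across y at heights 15 to 38 mm. Origin: centre of its underside, z up. 
- finial_tray: Fixed. Dark wooden tray, grey lining, in two equal bays: outside 84 mm along x, 150 mm along y, walls 5 mm thick, 14 mm high, floor 5 mm above the table. One 5 mm divider across the middle; bay centres at y = +36 and -36 mm, x = 0; each bay 74 x 67 mm inside. Origin: centre of its underside, z up. 
- sleigh_tray: Fixed. Dark wooden oblong tray, grey lining, no divider: outside 130 mm along x, 84 mm along y (inside 120 x 74 mm), walls 5 mm thick, 14 mm high, floor 5 mm above the table. The sleigh stands in it lengthwise along x, either way round. Origin: centre of its underside, z up. 
- square_tray: Fixed. Dark wooden square tray, grey lining: outside 92 x 92 mm (inside 82 x 82 mm), walls 5 mm thick, 14 mm high, floor 5 mm above the table. Origin: centre of its underside, z up. 
- turntable: Fixed, does not turn. Round brass turntable: base 120 mm across, flat top disc 110 mm across, top 26 mm above the table; a short lever with a black tip at its side reaches 95 mm from the axis, 25 mm high. Origin: on its axis at the table surface, z up. (Unlisted small bystanders, up to 66 mm high, stand among the things: travel 0.15 m or more above the table.)
There are look-alikes about, which are no part of the job. Leave any green or red look-alike of the finial_short alone. What is shaped like the trinket_box but green is not meant.

How it is judged:
By the outcome, as a careful person would: the job done as asked, in the order asked, and still so for the second after the job is handed in, with the robot touching nothing.
It also fails if it takes over 125 s, if anything falls off the work surface, if the arm or the gripper's body presses on something with over 40 N, if the wrist force passes 120 N, or if a joint passes its speed limit or range.

## Working session

There is one attempt and no reset: what is moved stays moved. The work goes in short steps, Python scripts to look and compute and a shell command to move; the robot and the scene stay as the last step left them, time stands still between calls to the robot, and variables do not carry over. Pictures are saved under pics/ and viewed, and the job is handed in when it is done.

```bash
ls; mkdir -p pics; python3 - <<'E'
from cell import env
import cv2
s=env.state();print(s, env.hold_point_z)
for n in ["scene","side","wrist"]:
    c=env.read_camera(n);cv2.imwrite(f"pics/{n}0.png",c["pixels"]);print(n,c["mtx"].tolist(),c["k1"],c["R"].tolist(),c["t"])
E
```

```text
pics
{'t': 0.0, 'joints': array([-1.24958767e+00,  4.91572462e-01,  1.55947509e+00, -7.92360231e-06,
        1.09171541e+00, -1.05610502e-01]), 'qvel': array([ 0.00040635,  0.00116987, -0.00029666, -0.00142606,  0.00039679,
       -0.000259  ]), 'tau': array([-3.53920208e-03, -6.12651086e+01, -2.58190691e+01,  6.90905121e-02,
        4.81812540e-02, -1.16379547e-04]), 'eef_pos': array([ 258.66600787, -568.67459306,  214.04490954]), 'tcp_rot': array([-1.57196086e+00,  1.16379079e-04, -2.71476990e+00]), 'ft_force': array([-0.32428561, -0.29610331, -0.54762595]), 'moment': array([-0.06089989, -0.0069704 ,  0.0232109 ]), 'opening': 1.0005891509096783} 18.8
scene [[492.18240542484284, 0.0, 277.20881122179594], [0.0, 492.18240542484284, 208.66850659098804], [0.0, 0.0, 1.0]] 0.06082843550450839 [[-0.17402073593167317, 0.9847200119997377, -0.006578862594356595], [0.7921746613877594, 0.13601913493390275, -0.5949437795178811], [-0.5849581945070838, -0.1087441625976738, -0.80374039202963]] [  72.67649885 -397.03439154 1490.92170433]
side [[416.10505342023646, 0.0, 277.5488984634684], [0.0, 416.10505342023646, 212.91518584686636], [0.0, 0.0, 1.0]] -0.016600023343411135 [[-0.6874414339607677, -0.726199579166778, 0.007645004379180667], [-0.45826857331411247, 0.42559575318632026, -0.7802936431769879], [0.5633952339047705, -0.5399096462258877, -0.6253665999440852]] [358.8096854  272.34673138 675.0931866 ]
wrist [[372.61014195829165, 0.0, 283.36061480783644], [0.0, 372.61014195829165, 210.44811745393855], [0.0, 0.0, 1.0]] -0.09547189332945667 [[0.41425172330481697, -0.9101609430394519, -0.001602343448339499], [-0.8755359236000538, -0.39897219473032747, 0.272503273958072], [-0.24866112728931242, -0.11148204159236946, -0.9621535211064851]] [-623.89962447  -31.27031132  390.47199145]
```

View pics/scene0.png

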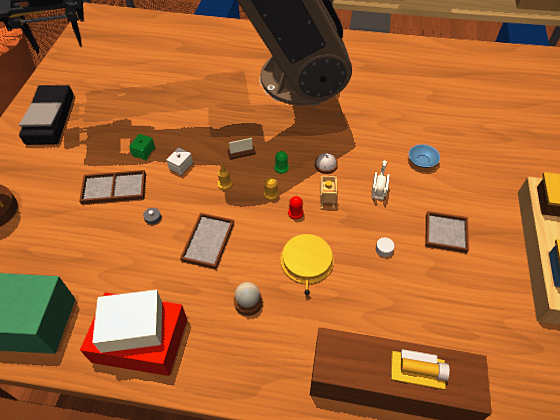

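View pics/side0.png

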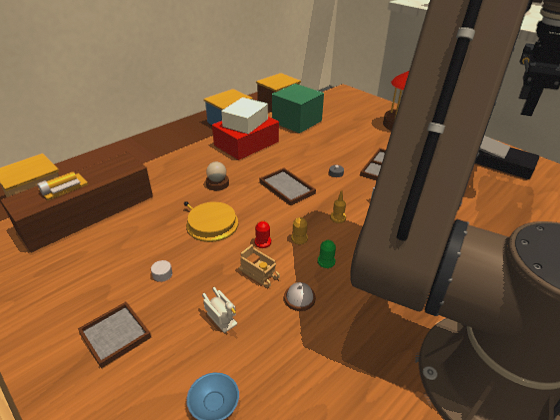

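View pics/wrist0.png

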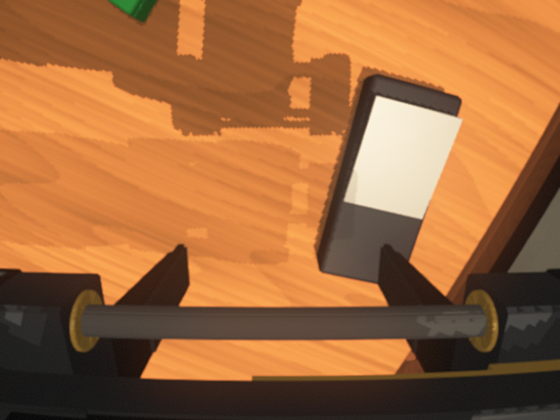

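```bash
cat > h.py <<'E'
import numpy as np, cv2
from cell import env
def cloud(c):
    K=c["mtx"];k=c["k1"];h,w=c["depth"].shape
    u,v=np.meshgrid(np.arange(w),np.arange(h))
    p=np.stack([u,v],-1).reshape(-1,1,2).astype(np.float64)
    n=cv2.undistortPoints(p,K,np.array([k,0,0,0,0.])).reshape(h,w,2)
    d=c["depth"].astype(float)
    P=np.dstack([n*d[...,None],d])
    X=(P-c["t"])@c["R"]   # R^T (P-t)
    X[d<=0]=np.nan
    return X,n
def ray(c,u,v,z):
    n=cv2.undistortPoints(np.array([[[u,v]]],float),c["mtx"],np.array([c["k1"],0,0,0,0.])).ravel()
    d=c["R"].T@np.array([n[0],n[1],1.]);o=-c["R"].T@c["t"]
    return o+d*(z-o[2])/d[2]
E
python3 - <<'E'
from h import *
import pickle
c=env.read_camera("scene");s=env.read_camera("side");pickle.dump((c,s),open("c0.pkl","wb"))
im=c["pixels"][125:305,70:480];cv2.imwrite("pics/scenecrop.png",cv2.resize(im,None,fx=1.95,fy=1.95,interpolation=cv2.INTER_CUBIC))
X,n=cloud(c)
for nm,u,v in [("tall",224,182),("short",271,190),("sleigh",329,190),("box",179,160),("swan",381,186),("ftray",100,187),("stray",208,240),("sq",447,232),("tt",307,255),("table",240,215)]:
    print(nm,np.nanmedian(X[v-2:v+3,u-2:u+3].reshape(-1,3),axis=0).round(1))
E
```

```text
tall [ 457.9 -125.9   25.3]
short [472.6  -5.2  35.4]
sleigh [447.2 132.3  33.9]
box [ 420.8 -250.4   40.8]
swan [419.6 253.6  40.8]
ftray [ 511.5 -429.9    6.8]
stray [ 619.5 -126.1    7.4]
sq [503.8 413.8   6.9]
tt [633.5 105.1  27.6]
table [533.5 -70.7   1. ]
```

View pics/scenecrop.png

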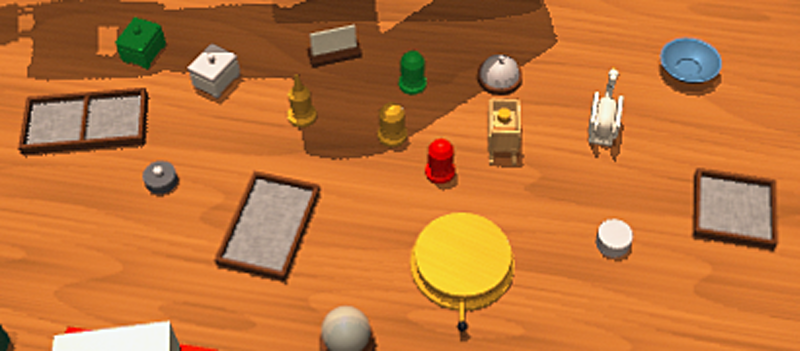

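```bash
python3 - <<'E'
from h import *
import pickle
cs=pickle.load(open("c0.pkl","rb"))
D=[];
cl=[cloud(c)[0] for c in cs]
cent={"tall":(455,-125,35),"short":(470,-5,35),"sleigh":(445,135,60),"box":(418,-252,45),"swan":(420,250,60)}
for nm,(x,y,r) in cent.items():
    for i,X in enumerate(cl):
        P=X.reshape(-1,3);m=(np.hypot(P[:,0]-x,P[:,1]-y)<r);P=P[m]
        for lo,hi in [(8,14),(14,25),(25,44),(44,90)]:
            Q=P[(P[:,2]>lo)&(P[:,2]<hi)]
            if len(Q)<6: continue
            rc=cv2.minAreaRect(Q[:,:2].astype(np.float32))
            print(nm,i,lo,hi,len(Q),np.round(rc[0],1),np.round(rc[1],1),round(rc[2],1),"bb",np.r_[Q[:,:2].min(0),Q[:,:2].max(0)].round(0),"zmax",Q[:,2].max().round(1))
c=cs[0];X=cl[0]
hsv=cv2.cvtColor(c["pixels"],cv2.COLOR_BGR2HSV)
# tray: lining grey -> low saturation, z 4..10
g=((hsv[...,1]<60)&(X[...,2]>3)&(X[...,2]<11)).astype(np.uint8)
n,l,st,ce=cv2.connectedComponentsWithStats(g)
for k in range(1,n):
    if st[k,4]>100:
        ys,xs=np.nonzero(l==k)
        Q=np.array([ray(c,a,b,5)[:2] for a,b in zip(xs,ys)],np.float32)
        rc=cv2.minAreaRect(Q);print("lining",ce[k].round(),st[k,4],np.round(rc[0],1),np.round(rc[1],1),round(rc[2],1))
# turntable
yl=cv2.inRange(hsv,(20,120,120),(35,255,255));
m=(yl>0)&(X[...,2]>22)&(X[...,2]<32)&(np.hypot(X[...,0]-633,X[...,1]-105)<75)
Q=X[m][:,:2].astype(np.float32);print("tt",len(Q),cv2.minEnclosingCircle(Q),Q.mean(0),np.median(X[m][:,2]))
E
```

```text
tall 0 8 14 68 [ 453.3 -125.1] [27.6 35.9] 23.1 bb [ 435. -145.  469. -109.] zmax 13.8
tall 0 14 25 15 [ 455.1 -125.5] [15.9 22.4] 22.6 bb [ 446. -139.  467. -117.] zmax 24.3
tall 0 25 44 57 [ 453.2 -126.5] [15.1 27.1] 16.8 bb [ 442. -142.  462. -115.] zmax 43.5
tall 0 44 90 101 [ 449.2 -128.5] [25.5 25.6] 84.4 bb [ 435. -141.  462. -116.] zmax 82.6
tall 1 8 14 83 [ 445.9 -124.1] [36. 32.] 29.7 bb [ 429. -144.  466. -109.] zmax 13.9
tall 1 14 25 24 [ 445.8 -122.1] [22.5 12.1] 15.4 bb [ 436. -130.  458. -116.] zmax 25.0
tall 1 25 44 73 [ 443.8 -120.8] [27.6 13.9] 31.9 bb [ 433. -134.  459. -114.] zmax 43.8
tall 1 44 90 118 [ 446.  -125.5] [26.  23.3] 46.9 bb [ 433. -142.  459. -113.] zmax 81.7
short 0 8 14 59 [465.2 -10.5] [25.3 40.7] 4.8 bb [451. -32. 478.   9.] zmax 13.7
short 0 14 25 9 [467.2  -1.3] [ 7.2 23.9] 33.5 bb [458. -13. 472.   7.] zmax 24.7
short 0 25 44 60 [464.5 -10.2] [33.8 21.5] 76.2 bb [450. -24. 475.   8.] zmax 43.6
short 0 44 90 119 [462.2  -7.8] [28.8 26.8] 82.0 bb [449. -22. 476.   7.] zmax 60.6
short 1 8 14 92 [456.   -2.6] [36.3 27.3] 36.7 bb [440. -22. 478.  1
[... 1586 characters left out ...]
7.9 bb [364. 234. 443. 269.] zmax 76.5
swan 1 8 14 49 [394.7 255.5] [28.3 42.2] 87.3 bb [374. 242. 416. 270.] zmax 13.8
swan 1 14 25 50 [399.3 265.9] [59.8 28.2] 32.8 bb [379. 238. 432. 273.] zmax 25.0
swan 1 25 44 348 [402.9 255.1] [35.8 67.8] 88.6 bb [369. 238. 437. 273.] zmax 44.0
swan 1 44 90 312 [400.8 254.9] [35.9 79.6] 87.7 bb [361. 237. 440. 273.] zmax 77.6
lining [127. 185.] 492 [ 491.4 -367.6] [64.7 64.5] 16.3
lining [ 98. 187.] 488 [ 511.3 -437.5] [65.1 63.1] 15.9
lining [447. 231.] 892 [497.4 414.1] [79.6 74.9] 88.7
lining [207. 240.] 1237 [ 615.2 -129.5] [ 71.7 114.2] 85.0
tt 1633 ((630.7192993164062, 104.07583618164062), 55.3817024230957) [632.29346 104.62494] 27.25369564785594
```

```bash
python3 - <<'E'
from h import *
import pickle
cs=pickle.load(open("c0.pkl","rb"))
cl=[cloud(c)[0] for c in cs]
for nm,x,y,r in [("ft",501,-402,100),("st",617,-128,90),("sq",500,414,75)]:
  for i,X in enumerate(cl):
    P=X.reshape(-1,3);Q=P[(np.hypot(P[:,0]-x,P[:,1]-y)<r)&(P[:,2]>11)&(P[:,2]<22)]
    if len(Q)<20: continue
    rc=cv2.minAreaRect(Q[:,:2].astype(np.float32));print(nm,i,len(Q),np.round(rc[0],1),np.round(rc[1],1),round(rc[2],1),"bb",np.r_[Q[:,:2].min(0),Q[:,:2].max(0)].round(0))
for nm,x,y in [("sleigh",440,131),("swan",402,253)]:
  for i,X in enumerate(cl):
    P=X.reshape(-1,3);Q=P[(np.hypot(P[:,0]-x,P[:,1]-y)<60)]
    for a in range(350,490,10):
        q=Q[(Q[:,0]>=a)&(Q[:,0]<a+10)]
        if len(q): print(nm,i,a,q[:,2].max().round(),end="; ")
    print()
# all blobs >20mm
X=cl[0];m=((X[...,2]>15)&(X[...,0]>250)).astype(np.uint8)
n,l,st,ce=cv2.connectedComponentsWithStats(m)
for k in range(1,n):
    if st[k,4]>40:
        Q=X[l==k];print(ce[k].round(),np.nanmin(Q,0).round(),np.nanmax(Q,0).round())
P=cl[1].reshape(-1,3);Q=P[(np.hypot(P[:,0]-630,P[:,1]-104)<75)&(P[:,2]>22)&(P[:,2]<34)];Q=Q[np.hypot(Q[:,0]-630,Q[:,1]-104)<62]
print(cv2.minEnclosingCircle(Q[:,:2].astype(np.float32)),Q.mean(0))
E
```

```text
ft 0 472 [ 506.8 -398.1] [ 90.3 150.5] 16.1 bb [ 446. -478.  566. -315.]
ft 1 135 [ 536.1 -383.9] [ 48.3 156. ] 27.2 bb [ 479. -464.  566. -312.]
st 0 450 [ 619.  -128.3] [ 88.4 134.5] 85.5 bb [ 550. -175.  687.  -80.]
st 1 345 [ 620. -126.] [ 86.9 133.3] 85.2 bb [ 552. -173.  688.  -79.]
sq 0 418 [502.9 412.9] [93.9 98. ] 88.6 bb [453. 365. 553. 459.]
sq 1 677 [503.2 413.9] [92.  95.1] 88.7 bb [455. 367. 551. 461.]
sleigh 0 380 3.0; sleigh 0 390 5.0; sleigh 0 400 44.0; sleigh 0 410 47.0; sleigh 0 420 48.0; sleigh 0 430 47.0; sleigh 0 440 48.0; sleigh 0 450 48.0; sleigh 0 460 57.0; sleigh 0 470 60.0; sleigh 0 480 8.0; 
sleigh 1 380 4.0; sleigh 1 390 21.0; sleigh 1 400 47.0; sleigh 1 410 48.0; sleigh 1 420 48.0; sleigh 1 430 48.0; sleigh 1 440 47.0; sleigh 1 450 48.0; sleigh 1 460 59.0; sleigh 1 470 57.0; sleigh 1 480 6.0; 
swan 0 350 7.0; swan 0 360 74.0; swan 0 370 76.0; swan 0 380 74.0; swan 0 390 47.0; swan 0 400 47.0; swan 0 410 47.0; swan 0 420 49.0; swan 0 430 53.0; swan 0 440 48.0; swan 0 450 6.0; swan 0 460 4.0; 
swan 1 350 70.0; swan 1 360 76.0; swan 1 370 78.0; swan 1 380 4
[... 749 characters left out ...]
 15.] [476. 152.  60.]
[271. 185.] [449. -24.  17.] [476.   8.  61.]
[  5. 202.] [ 563. -651.   15.] [ 655. -598.   51.]
[296. 204.] [491.  46.  15.] [522.  76.  61.]
[151. 214.] [ 558. -295.   15.] [ 597. -256.   30.]
[466. 230.] [460. 451.  15.] [543. 457.  20.]
[429. 235.] [489. 366.  15.] [548. 389.  20.]
[307. 256.] [574.  51.  15.] [725. 159.  34.]
[385. 245.] [552. 254.  15.] [594. 292.  29.]
[ 32. 311.] [ 805. -480.   15.] [ 935. -353.  106.]
[248. 297.] [733. -33.  15.] [785.  26.  71.]
[135. 331.] [ 811. -281.   15.] [ 932. -119.  126.]
[401. 375.] [819. 149.  15.] [922. 450. 125.]
((631.1612548828125, 106.85686492919922), 56.25270462036133) [628.70627028 108.89390929  28.02416199]
```

Candidates in the scene picture:
- **Finials:** brass tall (224,178) and brass short (271,188) are wanted. Green (282,160) and red (296,206) are look-alikes.
- **Boxes:** silver (179,160) is wanted, green (142,146) is not.
- **Single items:** sleigh (329,190), swan (381,184).
- **Trays:** two-bay (113,186), oblong (208,240), square (447,232). The turntable is at (307,257).

The enlarged crop agrees with these choices. First I turn the tool to the yaw for the finial tray.

```bash
cat > go.py <<'E'
import sys,numpy as np
from scipy.spatial.transform import Rotation as Ro
from cell import env
def go(x,y,z,yaw):
    s=env.state();R=Ro.from_euler("xyz",s["tcp_rot"])
    d=R.inv().apply(np.array([x,y,z])-s["eef_pos"])
    G=Ro.from_euler("xyz",[-np.pi/2,0,np.radians(yaw)])
    r=(R.inv()*G).as_rotvec(degrees=True)
    d2=G.inv().apply(np.array([x,y,z])-s["eef_pos"])
    print("t",round(s["t"],2),"pos",s["eef_pos"].round(1),"yaw",np.degrees(s["tcp_rot"]).round(1),"open",round(s["opening"],3),"F",s["ft_force"].round(1))
    print("shift now (m)",(d/1000).round(4)," rot",r.round(2)," shift if already turned",(d2/1000).round(4),"j",s["joints"].round(2))
go(*map(float,sys.argv[1:5]))
E
python3 -m inch '[0,0,0,0,-8.15,0,-1, 0,0,0,0,-8.15,0,-1, 0,0,0,0,-8.15,0,-1, 0,0,0,0,-8.15,0,-1, 0,0,0,0,-8.15,0,-1, 0,0,0,0,-8.15,0,-1, 0,0,0,0,-8.15,0,-1, 0,0,0,0,-8.15,0,-1, 0,0,0,0,-8.15,0,-1, 0,0,0,0,-8.15,0,-1]'
python3 go.py 447.5 -127 215 -74
```

```text
t: 1.25
eef_pos: [258.7, -568.9, 214.5]
tcp_rot: [-1.571, 0.0, -1.286]
ft_force: [0.2, -0.4, 0.2]
opening: 0.999
t 1.25 pos [ 258.7 -568.9  214.5] yaw [-90.    0.  -73.7] open 0.999 F [ 0.2 -0.4  0.2]
shift now (m) [-0.3712 -0.0004  0.3051]  rot [ 0.    0.29 -0.01]  shift if already turned [-0.3727 -0.0005  0.3033] j [-1.25  0.49  1.56  0.    1.09 -1.53]
```

```bash
python3 -m inch '[-0.037,0,0.0305,0,0,0,-1,-0.037,0,0.0305,0,0,0,-1,-0.037,0,0.0305,0,0,0,-1,-0.037,0,0.0305,0,0,0,-1,-0.037,0,0.0305,0,0,0,-1,-0.037,0,0.0305,0,0,0,-1,-0.037,0,0.0305,0,0,0,-1,-0.037,0,0.0305,0,0,0,-1,-0.037,0,0.0305,0,0,0,-1,-0.037,0,0.0305,0,0,0,-1]'
python3 - <<'E'
from h import *
c=env.read_camera("wrist");cv2.imwrite("pics/w1.png",c["pixels"])
X,_=cloud(c);P=X.reshape(-1,3)
for x,y in [(447,-127),(460,-6.5)]:
    for lo,hi in [(8,14),(25,46),(40,90)]:
        Q=P[(np.hypot(P[:,0]-x,P[:,1]-y)<30)&(P[:,2]>lo)&(P[:,2]<hi)]
        if len(Q)>10: print(lo,hi,len(Q),cv2.minEnclosingCircle(Q[:,:2].astype(np.float32)),Q[:,2].max())
E
python3 go.py 447.5 -127 80 -74
```

```text
t: 2.25
eef_pos: [450.7, -127.5, 214.8]
tcp_rot: [-1.57, -0.0, -1.293]
ft_force: [1.2, -1.0, 0.4]
opening: 0.999
8 14 118 ((444.9437255859375, -126.63032531738281), 18.050806045532227) 10.548269074255622
25 46 189 ((445.50048828125, -128.47853088378906), 13.949198722839355) 45.98489658443663
40 90 688 ((445.5220031738281, -128.5038604736328), 13.936505317687988) 79.97494640959138
8 14 18 ((455.93621826171875, -10.005697250366211), 17.914825439453125) 9.404402311628976
25 46 152 ((457.07769775390625, -8.32392406463623), 16.383769989013672) 45.988571324963836
40 90 1126 ((457.12054443359375, -8.320633888244629), 16.366727828979492) 59.06801376057676
t 2.3 pos [ 452.4 -122.5  214.9] yaw [-89.9   0.1 -73.9] open 0.999 F [-1.5  3.  -1.4]
shift now (m) [ 0.0031  0.1348 -0.0061]  rot [-0.07  0.1  -0.05]  shift if already turned [ 0.003   0.1349 -0.0059] j [-0.41  0.27  1.93  0.    0.94 -0.69]
```

View pics/w1.png

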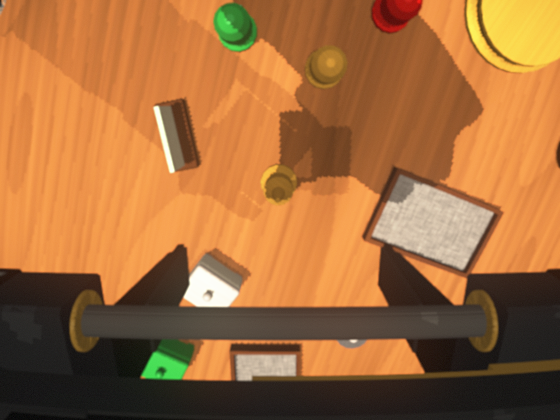

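```bash
python3 go.py 446.5 -127.8 60 -74; python3 -m inch '[0.002,0.03,-0.004,0,0,0,-0.4, 0.002,0.04,-0.003,0,0,0,-0.4, 0,0.04,0,0,0,0,-0.4, 0,0.03,0,0,0,0,-0.4, 0,0.01,0,0,0,0,-0.4, 0,0,0,0,0,0,-0.4]'
python3 go.py 446.5 -127.8 17 -74
```

```text
t 2.3 pos [ 452.4 -122.5  214.9] yaw [-89.9   0.1 -73.9] open 0.999 F [-1.5  3.  -1.4]
shift now (m) [ 0.0036  0.1548 -0.0073]  rot [-0.07  0.1  -0.05]  shift if already turned [ 0.0035  0.1549 -0.0071] j [-0.41  0.27  1.93  0.    0.94 -0.69]
t: 2.9
eef_pos: [444.4, -135.1, 63.9]
tcp_rot: [-1.573, 0.001, -1.292]
ft_force: [-0.8, -0.8, -0.3]
opening: 0.703
t 2.9 pos [ 444.4 -135.1   63.9] yaw [-90.1   0.1 -74.1] open 0.703 F [-0.8 -0.8 -0.3]
shift now (m) [-0.0063  0.0469  0.0041]  rot [ 0.1  -0.05 -0.08]  shift if already turned [-0.0064  0.0469  0.0041] j [-0.44  0.51  2.09 -0.    0.55 -0.72]
```

```bash
python3 -m inch '[-0.006,0,0.004,0,0,0,-0.4,0,0,0,0,0,0,-0.4,0,0,0,0,0,0,-0.4,0,0,0,0,0,0,-0.4]'
python3 - <<'E'
from h import *
c=env.read_camera("wrist");cv2.imwrite("pics/w2.png",c["pixels"])
X,_=cloud(c);P=X.reshape(-1,3)
for x,y in [(447,-127),(460,-6.5)]:
    for lo,hi in [(8,14),(25,46),(40,90)]:
        Q=P[(np.hypot(P[:,0]-x,P[:,1]-y)<25)&(P[:,2]>lo)&(P[:,2]<hi)]
        if len(Q)>10: print(lo,hi,len(Q),cv2.minEnclosingCircle(Q[:,:2].astype(np.float32)),Q[:,2].max())
E
python3 go.py 446.5 -127.8 17 -74
```

```text
t: 3.3
eef_pos: [447.2, -128.3, 65.4]
tcp_rot: [-1.57, -0.001, -1.292]
ft_force: [-0.7, 0.3, -1.0]
opening: 0.7
8 14 403 ((445.0879821777344, -128.40750122070312), 16.922069549560547) 11.158692795250618
25 46 692 ((445.36968994140625, -128.53073120117188), 14.038339614868164) 45.981977844544275
40 90 2065 ((445.36968994140625, -128.53073120117188), 14.038339614868164) 80.27937612902149
8 14 93 ((456.5055847167969, -10.445927619934082), 17.137649536132812) 9.821544980607932
25 46 620 ((456.955810546875, -8.371672630310059), 16.088586807250977) 45.99841050020354
40 90 3540 ((456.9495544433594, -8.653087615966797), 16.13821029663086) 59.08341955884639
t 3.35 pos [ 447.1 -128.4   65.2] yaw [-89.9  -0.  -74. ] open 0.698 F [0.  0.4 0.1]
shift now (m) [-0.0007  0.0482 -0.0005]  rot [-0.05 -0.04  0.05]  shift if already turned [-0.0007  0.0482 -0.0004] j [-0.42  0.5   2.09 -0.    0.55 -0.7 ]
```

View pics/w2.png

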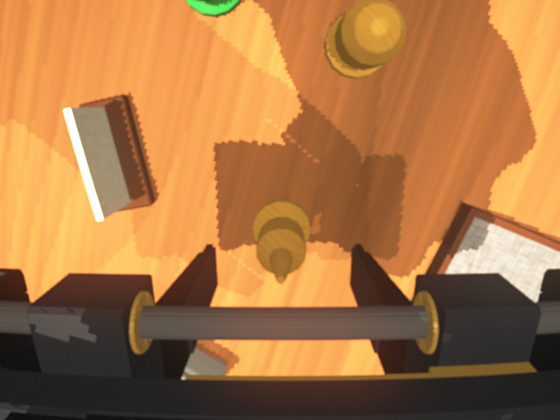

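The wrist view shows the tall finial (281,235) centred between the fingers. Next I descend and grip.

```bash
python3 -m inch '[0,0.024,-0.0015,0,0,0,-0.4,0,0.024,0,0,0,0,-0.4,0,0,0,0,0,0,-0.4,0,0,0,0,0,0,1,0,0,0,0,0,0,1,0,0,0,0,0,0,1,0,0,0,0,0,0,1,0,0,0,0,0,0,1,0,0,0,0,0,0,1]'
python3 go.py 494 -364.5 215 -74
```

```text
t: 4.25
eef_pos: [445.6, -128.8, 16.9]
tcp_rot: [-1.57, -0.0, -1.292]
ft_force: [-0.8, -1.1, 3.4]
opening: 0.287
t 4.25 pos [ 445.6 -128.8   16.9] yaw [-90.  -0. -74.] open 0.287 F [-0.8 -1.1  3.4]
shift now (m) [ 0.2401 -0.198  -0.0182]  rot [-0.03 -0.05  0.03]  shift if already turned [ 0.24   -0.1981 -0.0185] j [-0.42  0.6   2.12 -0.    0.42 -0.7 ]
```

```bash
python3 -m inch '[0,-0.02,0,0,0,0,1,0,-0.045,0,0,0,0,1,0,-0.045,0,0,0,0,1,0,-0.045,0,0,0,0,1,0.04,-0.045,0,0,0,0,1,0.04,0,-0.005,0,0,0,1,0.04,0,-0.005,0,0,0,1,0.04,0,-0.005,0,0,0,1,0.04,0,-0.003,0,0,0,1,0.04,0,0,0,0,0,1]'
python3 -m inch '[0,0,0,0,0,0,1,0,0,0,0,0,0,1,0,0,0,0,0,0,1]'
python3 - <<'E'
from h import *
c=env.read_camera("wrist");cv2.imwrite("pics/w3.png",c["pixels"])
X,_=cloud(c);P=X.reshape(-1,3)
Q=P[(np.hypot(P[:,0]-504,P[:,1]+399)<100)&(P[:,2]>10)&(P[:,2]<18)]
print(len(Q),cv2.minAreaRect(Q[:,:2].astype(np.float32)),np.percentile(Q,[0,100],axis=0))
E
python3 go.py 494 -364.5 70 -74
```

```text
t: 5.25
eef_pos: [491.9, -359.4, 208.8]
tcp_rot: [-1.571, 0.0, -1.293]
ft_force: [0.4, 0.2, -0.5]
opening: 0.285
t: 5.55
eef_pos: [491.9, -356.9, 208.8]
tcp_rot: [-1.571, 0.001, -1.292]
ft_force: [0.6, 0.5, -0.8]
opening: 0.283
1559 ((497.7705383300781, -374.7206726074219), (84.3125991821289, 102.33889770507812), 15.925890922546387) [[ 443.66037626 -432.5658615    10.00135975]
 [ 551.56073671 -314.75053172   15.34896943]]
t 5.6 pos [ 492.  -356.8  209. ] yaw [-90.   0. -74.] open 0.287 F [ 0.7 -0.4 -2.2]
shift now (m) [ 0.008   0.139  -0.0002]  rot [ 0.02 -0.   -0.03]  shift if already turned [ 0.0079  0.139  -0.0002] j [-0.74  0.47  1.61  0.    1.06 -1.02]
```

View pics/w3.png

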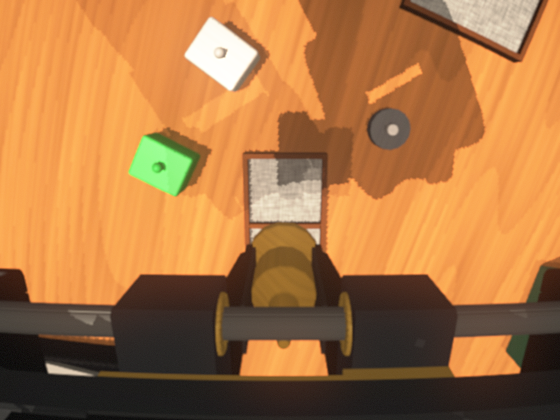

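```bash
python3 -m inch '[0.003,0.02,0,0,0,0,1,0.003,0.04,0,0,0,0,1,0,0.04,0,0,0,0,1,0,0.04,0,0,0,0,1,0,0.025,0,0,0,0,1,0,0.01,0,0,0,0,1,0,0,0,0,0,0,1,0,0,0,0,0,0,1,0,0,0,0,0,0,1]'
python3 go.py 494.4 -363 22.2 -74
```

```text
t: 6.5
eef_pos: [494.5, -364.0, 35.7]
tcp_rot: [-1.569, -0.002, -1.292]
ft_force: [0.4, -0.6, -1.1]
opening: 0.287
t 6.5 pos [ 494.5 -364.    35.7] yaw [-89.9  -0.1 -74. ] open 0.287 F [ 0.4 -0.6 -1.1]
shift now (m) [-0.001   0.0135  0.0001]  rot [-0.08 -0.03  0.13]  shift if already turned [-0.001   0.0135  0.0001] j [-0.74  0.69  1.74 -0.    0.71 -1.02]
```

```bash
python3 -m inch '[0,0.006,0,0,0,0,1,0,0.004,0,0,0,0,1,0,0.002,0,0,0,0,1,0,0.001,0,0,0,0,1,0,0,0,0,0,0,1,0,0,0,0,0,0,1]'; python3 go.py 494.4 -363 22.2 -74
```

```text
t: 7.1
eef_pos: [493.8, -363.6, 21.9]
tcp_rot: [-1.571, -0.0, -1.292]
ft_force: [-2.9, 3.0, 11.2]
opening: 0.286
t 7.1 pos [ 493.8 -363.6   21.9] yaw [-90.  -0. -74.] open 0.286 F [-2.9  3.  11.2]
shift now (m) [-0.0004 -0.0003  0.0007]  rot [-0.   -0.04  0.01]  shift if already turned [-0.0004 -0.0003  0.0007] j [-0.74  0.71  1.75 -0.    0.68 -1.02]
```

```bash
python3 -m inch '[0,0,0,0,0,0,-0.2,0,0,0,0,0,0,-0.2,0,0,0,0,0,0,-0.2,0,0,0,0,0,0,-0.2,0,-0.01,0,0,0,0,-0.2,0,-0.045,0,0,0,0,-0.2,0,-0.045,0,0,0,0,-0.2,0,-0.045,0,0,0,0,-0.2,0,-0.045,0,0,0,0,-0.2,0,0,0,0,0,0,-0.2]'; python3 go.py 457 -8.5 200 -74
```

```text
t: 8.1
eef_pos: [495.4, -364.9, 217.9]
tcp_rot: [-1.565, -0.009, -1.292]
ft_force: [0.1, -0.9, 1.1]
opening: 0.599
t 8.1 pos [ 495.4 -364.9  217.9] yaw [-89.7  -0.5 -74. ] open 0.599 F [ 0.1 -0.9  1.1]
shift now (m) [-0.3534  0.0151  0.061 ]  rot [-0.31 -0.04  0.51]  shift if already turned [-0.3532  0.0179  0.0613] j [-0.74  0.47  1.59 -0.    1.07 -1.02]
```

```bash
python3 -m inch '[-0.044,0,0.0077,0,0,0,-0.2,-0.044,0,0.0077,0,0,0,-0.2,-0.044,0,0.0077,0,0,0,-0.2,-0.044,0,0.0077,0,0,0,-0.2,-0.044,0,0.0077,0,0,0,-0.2,-0.044,0,0.0077,0,0,0,-0.2,-0.044,0,0.0077,0,0,0,-0.2,-0.044,0,0.0077,0,0,0,-0.2,0,0,0,0,0,0,-0.2,0,0,0,0,0,0,-0.2]'
python3 -m inch '[0,0.04,0,0,0,0,-0.2,0,0.04,0,0,0,0,-0.2,0,0.03,0,0,0,0,-0.2,0,0.02,0,0,0,0,-0.2,0,0,0,0,0,0,-0.2,0,0,0,0,0,0,-0.2,0,0,0,0,0,0,-0.2]'
python3 - <<'E'
from h import *
c=env.read_camera("wrist");cv2.imwrite("pics/w4.png",c["pixels"])
X,_=cloud(c);P=X.reshape(-1,3)
Q=P[(np.hypot(P[:,0]-457,P[:,1]+8.5)<25)&(P[:,2]>30)&(P[:,2]<70)]
print(len(Q),cv2.minEnclosingCircle(Q[:,:2].astype(np.float32)),Q[:,2].max())
c=env.read_camera("scene");cv2.imwrite("pics/s4.png",cv2.resize(c["pixels"][125:305,70:480],None,fx=1.95,fy=1.95))
E
python3 go.py 457 -8.5 17 -74
```

```text
t: 9.1
eef_pos: [456.3, -7.6, 211.2]
tcp_rot: [-1.571, -0.0, -1.29]
ft_force: [0.1, 0.0, 0.4]
opening: 0.6
t: 9.8
eef_pos: [457.0, -8.9, 82.0]
tcp_rot: [-1.569, -0.001, -1.293]
ft_force: [-0.1, -0.5, -0.2]
opening: 0.598
2427 ((457.3592834472656, -8.189650535583496), 16.22061538696289) 58.590150378421335
t 9.9 pos [456.9  -8.6  82. ] yaw [-89.9  -0.1 -74.1] open 0.599 F [-0.3 -0.4  0.2]
shift now (m) [-0.0002  0.065   0.    ]  rot [-0.11 -0.07  0.06]  shift if already turned [-0.0001  0.065   0.0001] j [-0.16  0.46  2.1  -0.    0.58 -0.44]
```

View pics/w4.png

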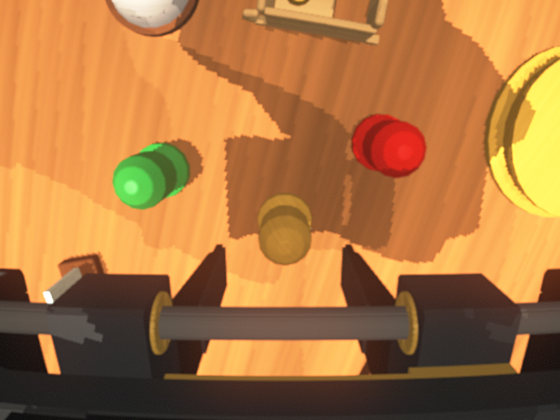

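View pics/s4.png

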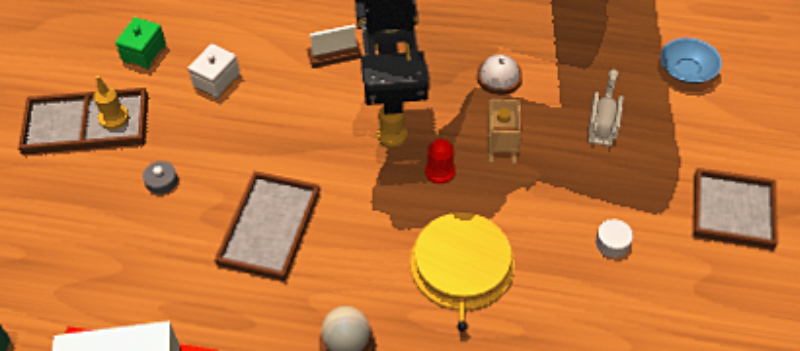

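The tall finial stands in the right-hand bay (110,105 in the crop). The short brass finial (285,228) is centred between the fingers, with green (150,175) and red (390,145) clear of them.

```bash
python3 -m inch '[0,0.03,0,0,0,0,-0.2,0,0.025,0,0,0,0,-0.2,0,0.01,0,0,0,0,-0.2,0,0,0,0,0,0,-0.2,0,0,0,0,0,0,1,0,0,0,0,0,0,1,0,0,0,0,0,0,1,0,0,0,0,0,0,1,0,0,0,0,0,0,1]'
python3 go.py 514.2 -432.2 215 -74
```

```text
t: 10.8
eef_pos: [456.7, -8.3, 16.6]
tcp_rot: [-1.57, -0.001, -1.292]
ft_force: [-1.1, 0.5, 7.0]
opening: 0.327
t 10.8 pos [456.7  -8.3  16.6] yaw [-89.9  -0.  -74. ] open 0.327 F [-1.1  0.5  7. ]
shift now (m) [ 0.4235 -0.1982 -0.061 ]  rot [-0.06 -0.05  0.04]  shift if already turned [ 0.4233 -0.1984 -0.0616] j [-0.16  0.59  2.14 -0.    0.41 -0.44]
```

```bash
python3 -m inch '[0,-0.02,0,0,0,0,1,0,-0.04,0,0,0,0,1,0,-0.046,0,0,0,0,1,0,-0.046,0,0,0,0,1,0,-0.046,0,0,0,0,1]'
python3 -m inch '[0.047,0,-0.0068,0,0,0,1,0.047,0,-0.0068,0,0,0,1,0.047,0,-0.0068,0,0,0,1,0.047,0,-0.0068,0,0,0,1,0.047,0,-0.0068,0,0,0,1,0.047,0,-0.0068,0,0,0,1,0.047,0,-0.0068,0,0,0,1,0.047,0,-0.0068,0,0,0,1,0.047,0,-0.0068,0,0,0,1]'
python3 -m inch '[0,0,0,0,0,0,1,0,0,0,0,0,0,1,0,0,0,0,0,0,1]'
python3 go.py 514.2 -432.2 36 -74
```

```text
t: 11.3
eef_pos: [455.7, -8.1, 216.1]
tcp_rot: [-1.571, -0.0, -1.292]
ft_force: [-0.0, -0.6, -1.4]
opening: 0.33
t: 12.2
eef_pos: [513.5, -433.6, 213.9]
tcp_rot: [-1.571, 0.0, -1.293]
ft_force: [1.1, 0.6, -0.2]
opening: 0.329
t: 12.5
eef_pos: [513.6, -430.8, 213.9]
tcp_rot: [-1.571, 0.001, -1.292]
ft_force: [-0.4, -0.7, -0.9]
opening: 0.328
t 12.5 pos [ 513.6 -430.8  213.9] yaw [-90.   0. -74.] open 0.328 F [-0.4 -0.7 -0.9]
shift now (m) [0.0016 0.1779 0.0002]  rot [ 0.02 -0.02 -0.04]  shift if already turned [0.0015 0.1779 0.0002] j [-0.8   0.56  1.44  0.    1.15 -1.08]
```

```bash
python3 -m inch '[0.001,0.03,0,0,0,0,1,0,0.045,0,0,0,0,1,0,0.045,0,0,0,0,1,0,0.04,0,0,0,0,1,0,0.018,0,0,0,0,1,0,0,0,0,0,0,1,0,0,0,0,0,0,1,0,0,0,0,0,0,1]'
python3 -m inch '[0,0.006,0,0,0,0,1,0,0.004,0,0,0,0,1,0,0.003,0,0,0,0,1,0,0.001,0,0,0,0,1,0,0,0,0,0,0,1,0,0,0,0,0,0,1]'
python3 go.py 514.2 -432.2 21.5 -74
```

```text
t: 13.3
eef_pos: [514.8, -432.9, 38.0]
tcp_rot: [-1.57, -0.002, -1.292]
ft_force: [-0.4, 0.3, -1.2]
opening: 0.33
t: 13.9
eef_pos: [514.1, -432.8, 22.1]
tcp_rot: [-1.571, -0.0, -1.292]
ft_force: [0.7, 0.4, -0.7]
opening: 0.328
t 13.9 pos [ 514.1 -432.8   22.1] yaw [-90.   -0.  -74.1] open 0.328 F [ 0.7  0.4 -0.7]
shift now (m) [-0.0006  0.0006  0.0003]  rot [-0.   -0.05  0.01]  shift if already turned [-0.0006  0.0006  0.0003] j [-0.8   0.77  1.59 -0.    0.78 -1.08]
```

```bash
python3 -m inch '[0,0.001,0,0,0,0,1,0,0.0005,0,0,0,0,1,0,0,0,0,0,0,1]'
python3 -m inch '[0,0,0,0,0,0,-0.2,0,0,0,0,0,0,-0.2,0,0,0,0,0,0,-0.2,0,0,0,0,0,0,-0.2,0,-0.01,0,0,0,0,-0.2,0,-0.045,0,0,0,0,-0.2,0,-0.045,0,0,0,0,-0.2,0,-0.045,0,0,0,0,-0.2,0,-0.045,0,0,0,0,-0.2,0,0,0,0,0,0,-0.2]'
python3 -m inch '[0,0,0,0,-8.15,0,0,0,0,0,0,-8.15,0,0,0,0,0,0,-8.15,0,0,0,0,0,0,-8.15,0,0,0,0,0,0,-8.15,0,0,0,0,0,0,-8.15,0,0,0,0,0,0,-8.15,0,0,0,0,0,0,-8.15,0,0,0,0,0,0,-8.15,0,0,0,0,0,0,-8.15,0,0]'
python3 go.py 439 131 210 7.5
```

```text
t: 14.2
eef_pos: [514.1, -432.9, 21.6]
tcp_rot: [-1.57, -0.001, -1.292]
ft_force: [-2.8, 1.8, 8.9]
opening: 0.327
t: 15.2
eef_pos: [515.5, -434.2, 218.1]
tcp_rot: [-1.566, -0.01, -1.292]
ft_force: [0.5, -0.4, 0.0]
opening: 0.598
t: 16.2
eef_pos: [513.9, -432.6, 210.4]
tcp_rot: [-1.571, 0.0, 0.136]
ft_force: [0.2, -0.2, 0.5]
opening: 0.501
t 16.2 pos [ 513.9 -432.6  210.4] yaw [-90.    0.    7.8] open 0.501 F [ 0.2 -0.2  0.5]
shift now (m) [0.0022 0.0006 0.5685]  rot [-0.01  0.29 -0.01]  shift if already turned [-7.000e-04  4.000e-04  5.685e-01] j [-0.8   0.56  1.44 -0.    1.14 -2.5 ]
```

```bash
python3 -m inch '[0,0,0.0475,0,0,0,-0.2,0,0,0.0475,0,0,0,-0.2,0,0,0.0475,0,0,0,-0.2,0,0,0.0475,0,0,0,-0.2,0,0,0.0475,0,0,0,-0.2,0,0,0.0475,0,0,0,-0.2,0,0,0.0475,0,0,0,-0.2,0,0,0.0475,0,0,0,-0.2,0,0,0.0475,0,0,0,-0.2,0,0,0.0475,0,0,0,-0.2]'
python3 -m inch '[0.002,0,0.0475,0,0,0,-0.2,0,0,0.045,0,0,0,-0.2,0,0.05,0,0,0,0,-0.2,0,0.04,0,0,0,0,-0.2,0,0.02,0,0,0,0,-0.2,0,0,0,0,0,0,-0.2,0,0,0,0,0,0,-0.2,0,0,0,0,0,0,-0.2]'
python3 - <<'E'
from h import *
c=env.read_camera("wrist");cv2.imwrite("pics/w5.png",c["pixels"])
X,_=cloud(c);P=X.reshape(-1,3)
for lo,hi in [(14,25),(25,42),(42,47),(50,70)]:
    Q=P[(np.hypot(P[:,0]-439,P[:,1]-131)<60)&(P[:,2]>lo)&(P[:,2]<hi)]
    print(lo,len(Q),cv2.minAreaRect(Q[:,:2].astype(np.float32)),Q[:,2].max())
E
python3 go.py 439 131 14 7.5
```

```text
t: 17.2
eef_pos: [451.7, 40.0, 210.7]
tcp_rot: [-1.571, -0.0, 0.13]
ft_force: [1.0, 0.6, -0.6]
opening: 0.599
t: 18.0
eef_pos: [443.1, 130.2, 101.7]
tcp_rot: [-1.571, -0.002, 0.13]
ft_force: [-0.6, -0.1, -0.3]
opening: 0.601
14 988 ((430.06878662109375, 129.20291137695312), (69.59664916992188, 37.03329086303711), 7.474404335021973) 24.99803392875397
25 3668 ((437.2496643066406, 130.05288696289062), (64.55931854248047, 38.10810470581055), 7.207070350646973) 41.99539745472858
42 1116 ((439.6528015136719, 130.3428955078125), (59.82066345214844, 37.97602844238281), 7.114018440246582) 46.988509413281015
50 407 ((467.79693603515625, 133.72731018066406), (5.474302768707275, 33.55289840698242), 7.320131778717041) 54.586006837393825
t 18.05 pos [443.  130.2 101.8] yaw [-90.   -0.1   7.4] open 0.601 F [ 0.1 -0.9 -0.3]
shift now (m) [-0.0041  0.0878  0.0013]  rot [ 0.   -0.05  0.13]  shift if already turned [-0.0039  0.0878  0.0013] j [ 0.14  0.43  2.07 -0.    0.64 -1.56]
```

View pics/w5.png

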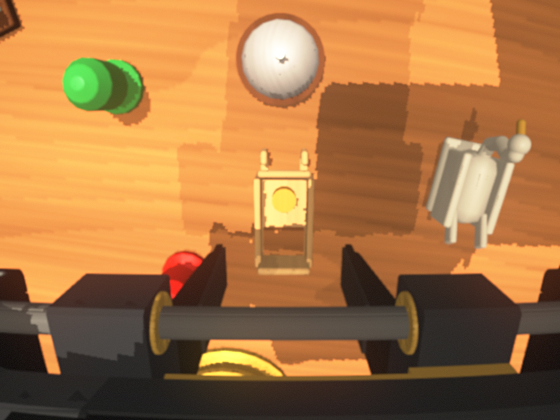

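The sleigh's side boards measure 60 mm, as specified, with the seat back at +x. Its origin is about (437.7, 130.1), yaw 7.2°.

```bash
python3 -m inch '[-0.003,0.03,0,0,0,0,-0.2,-0.0025,0.035,0,0,0,0,-0.2,0,0.018,0,0,0,0,-0.2,0,0.004,0,0,0,0,-0.2,0,0,0,0,0,0,-0.2,0,0,0,0,0,0,-0.2]'
python3 go.py 437.7 130.1 14 7.2
```

```text
t: 18.65
eef_pos: [437.7, 129.6, 14.6]
tcp_rot: [-1.571, -0.002, 0.13]
ft_force: [0.2, -0.3, 0.0]
opening: 0.6
t 18.65 pos [437.7 129.6  14.6] yaw [-90.   -0.1   7.4] open 0.6 F [ 0.2 -0.3  0. ]
shift now (m) [0.0001 0.0006 0.0005]  rot [0.   0.25 0.11]  shift if already turned [0.0001 0.0006 0.0005] j [ 0.14  0.6   2.14 -0.    0.4  -1.56]
```

```bash
python3 -m inch '[0,0,0,0,0,0,1,0,0,0,0,0,0,1,0,0,0,0,0,0,1,0,0,0,0,0,0,1,0,0,0,0,0,0,1,0,-0.02,0,0,0,0,1,0,-0.045,0,0,0,0,1,0,-0.045,0,0,0,0,1,0,-0.045,0,6,0,1,0,-0.045,0,6,0,1]'
python3 go.py 619 -127.5 210 -4.6
```

```text
t 18.65 pos [437.7 129.6  14.6] yaw [-90.   -0.1   7.4] open 0.6 F [ 0.2 -0.3  0. ]
shift now (m) [ 0.1468 -0.1951 -0.2784]  rot [-1.000e-02  1.205e+01  1.100e-01]  shift if already turned [ 0.2014 -0.1954 -0.2417] j [ 0.14  0.6   2.14 -0.    0.4  -1.56]invalid input at $: expected a multiple of 7 numbers
```

Two rows were one number short, so the call was refused. Retyping it.

```bash
python3 -m inch '[0,0,0,0,0,0,1,0,0,0,0,0,0,1,0,0,0,0,0,0,1,0,0,0,0,0,0,1,0,0,0,0,0,0,1,0,-0.02,0,0,0,0,1,0,-0.045,0,0,0,0,1,0,-0.045,0,0,0,0,1,0,-0.045,0,0,6,0,1,0,-0.045,0,0,6,0,1]'
python3 go.py 619 -127.5 210 -4.6
```

```text
t: 19.65
eef_pos: [436.4, 129.4, 215.5]
tcp_rot: [-1.571, 0.0, -0.083]
ft_force: [1.1, 0.1, -1.1]
opening: 0.399
t 19.65 pos [436.4 129.4 215.5] yaw [-90.    0.   -4.8] open 0.399 F [ 1.1  0.1 -1.1]
shift now (m) [ 0.2034  0.0055 -0.2408]  rot [ 0.   -0.18 -0.  ]  shift if already turned [ 0.2027  0.0055 -0.2415] j [ 0.14  0.25  1.96 -0.    0.94 -1.34]
```

```bash
python3 -m inch '[0.029,0,-0.0345,0,0,0,1,0.029,0,-0.0345,0,0,0,1,0.029,0,-0.0345,0,0,0,1,0.029,0,-0.0345,0,0,0,1,0.029,0,-0.0345,0,0,0,1,0.029,0,-0.0345,0,0,0,1,0.029,0,-0.0345,0,0,0,1,0,0,0,0,0,0,1,0,0,0,0,0,0,1,0,0,0,0,0,0,1]'
python3 - <<'E'
from h import *
c=env.read_camera("wrist");cv2.imwrite("pics/w6.png",c["pixels"])
X,_=cloud(c);P=X.reshape(-1,3)
Q=P[(np.hypot(P[:,0]-619,P[:,1]+127.5)<85)&(P[:,2]>10)&(P[:,2]<18)]
print(len(Q),cv2.minAreaRect(Q[:,:2].astype(np.float32)),Q.min(0),Q.max(0))
E
python3 go.py 619 -127.5 40 -4.6
```

```text
t: 20.65
eef_pos: [619.5, -126.5, 213.3]
tcp_rot: [-1.571, 0.001, -0.079]
ft_force: [-0.2, -0.0, -1.1]
opening: 0.399
1402 ((604.5266723632812, -125.32815551757812), (84.57199096679688, 102.3930435180664), 85.32646179199219) [ 550.22089271 -171.5946183    10.09560589] [654.74202624 -79.52311859  15.76469003]
t 20.7 pos [ 619.6 -126.3  213.6] yaw [-90.    0.   -4.5] open 0.399 F [-0.1  0.2 -1.2]
shift now (m) [-0.0004  0.1736 -0.0013]  rot [-0.01  0.11 -0.03]  shift if already turned [-0.0005  0.1736 -0.0013] j [-0.31  0.5   1.54  0.    1.1  -1.8 ]
```

View pics/w6.png

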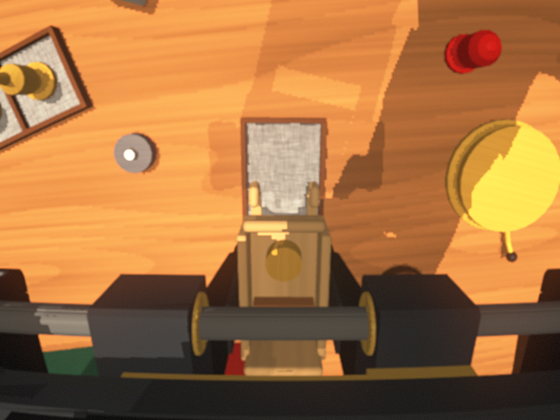

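```bash
python3 -m inch '[0,0.03,-0.0005,0,0,0,1,0,0.045,0,0,0,0,1,0,0.045,0,0,0,0,1,0,0.042,0,0,0,0,1,0,0.018,0,0,0,0,1,0,0,0,0,0,0,1,0,0,0,0,0,0,1,0,0,0,0,0,0,1]'
python3 -m inch '[0,0.006,0,0,0,0,1,0,0.004,0,0,0,0,1,0,0.002,0,0,0,0,1,0,0.001,0,0,0,0,1,0,0,0,0,0,0,1,0,0,0,0,0,0,1]'
python3 go.py 618.5 -127 19.2 -4.6
```

```text
t: 21.5
eef_pos: [620.9, -127.6, 35.4]
tcp_rot: [-1.571, -0.003, -0.079]
ft_force: [0.3, -0.6, -1.2]
opening: 0.395
t: 22.1
eef_pos: [620.2, -127.9, 20.5]
tcp_rot: [-1.571, -0.0, -0.079]
ft_force: [0.5, -1.2, -0.5]
opening: 0.398
t 22.1 pos [ 620.2 -127.9   20.5] yaw [-90.   -0.   -4.5] open 0.398 F [ 0.5 -1.2 -0.5]
shift now (m) [-0.0017  0.0013  0.0008]  rot [0.01 0.05 0.  ]  shift if already turned [-0.0017  0.0013  0.0008] j [-0.31  0.74  1.69 -0.    0.71 -1.8 ]
```

```bash
python3 -m inch '[-0.0015,0.001,0,0,0,0,1,0,0.0007,0,0,0,0,1,0,0,0,0,0,0,1,0,0,0,0,0,0,1]'
python3 go.py 618.5 -127 19.2 -4.6
```

```text
t: 22.5
eef_pos: [618.6, -127.7, 19.0]
tcp_rot: [-1.571, -0.0, -0.079]
ft_force: [-2.7, 0.4, 2.4]
opening: 0.399
t 22.5 pos [ 618.6 -127.7   19. ] yaw [-90.   -0.   -4.5] open 0.399 F [-2.7  0.4  2.4]
shift now (m) [-0.0001 -0.0002  0.0007]  rot [0.01 0.06 0.  ]  shift if already turned [-0.0001 -0.0002  0.0007] j [-0.31  0.74  1.7  -0.    0.71 -1.8 ]
```

```bash
python3 -m inch '[0,0,0,0,0,0,-0.15,0,0,0,0,0,0,-0.15,0,0,0,0,0,0,-0.15,0,0,0,0,0,0,-0.15,0,-0.01,0,0,0,0,-0.2,0,-0.045,0,0,0,0,-0.2,0,-0.045,0,0,0,0,-0.2,0,-0.045,0,0,6.5,0,-0.2,0,-0.045,0,0,6.5,0,-0.2,0,0,0,0,6.5,0,-0.2]'
python3 go.py 408 -256 210 -24
```

```text
t: 23.5
eef_pos: [620.6, -128.2, 216.2]
tcp_rot: [-1.57, -0.01, -0.424]
ft_force: [1.0, -0.3, 0.1]
opening: 0.599
t 23.5 pos [ 620.6 -128.2  216.2] yaw [-89.9  -0.6 -24.3] open 0.599 F [ 1.  -0.3  0.1]
shift now (m) [-0.1412  0.0044 -0.204 ]  rot [-0.06 -0.3   0.6 ]  shift if already turned [-0.1422  0.0062 -0.2032] j [-0.31  0.5   1.54 -0.    1.09 -1.45]
```

```bash
python3 -m inch '[-0.028,0,-0.0405,0,0,0,-0.2,-0.028,0,-0.0405,0,0,0,-0.2,-0.028,0,-0.0405,0,0,0,-0.2,-0.028,0,-0.0405,0,0,0,-0.2,-0.028,0,-0.0405,0,0,0,-0.2,0,0.04,0,0,0,0,-0.2,0,0.05,0,0,0,0,-0.2,0,0.02,0,0,0,0,-0.2,0,0,0,0,0,0,-0.2,0,0,0,0,0,0,-0.2]'
python3 -m inch '[0,0,0,0,0,0,-0.2,0,0,0,0,0,0,-0.2]'
python3 - <<'E'
from h import *
c=env.read_camera("wrist");cv2.imwrite("pics/w7.png",c["pixels"])
X,_=cloud(c);P=X.reshape(-1,3)
for lo,hi in [(14,25),(25,38),(35,43),(45,70)]:
    Q=P[(np.hypot(P[:,0]-408,P[:,1]+256)<45)&(P[:,2]>lo)&(P[:,2]<hi)]
    if len(Q)>5:print(lo,len(Q),cv2.minAreaRect(Q[:,:2].astype(np.float32)),Q[:,2].max())
c=env.read_camera("scene");cv2.imwrite("pics/s7.png",cv2.resize(c["pixels"][125:305,70:480],None,fx=1.95,fy=1.95))
E
python3 go.py 408 -256 11 -24
```

```text
t: 24.5
eef_pos: [408.6, -255.8, 99.7]
tcp_rot: [-1.571, -0.001, -0.42]
ft_force: [-0.5, -0.5, 0.1]
opening: 0.6
t: 24.7
eef_pos: [408.9, -255.9, 100.2]
tcp_rot: [-1.572, -0.002, -0.419]
ft_force: [1.7, 0.8, 0.5]
opening: 0.599
14 179 ((381.8117980957031, -244.91033935546875), (40.936180114746094, 2.6952052116394043), 66.07919311523438) 24.83317897095826
25 841 ((405.2672424316406, -254.5972900390625), (42.118370056152344, 52.204898834228516), 68.96044921875) 37.99931115837976
35 4621 ((405.3210144042969, -254.59246826171875), (42.07076644897461, 52.10797882080078), 68.96044921875) 42.49677230612013
45 185 ((404.9829406738281, -254.61045837402344), (9.49044132232666, 8.841739654541016), 65.65972900390625) 50.789666540169556
t 24.8 pos [ 408.6 -255.8   99.8] yaw [-90.   -0.1 -24. ] open 0.599 F [ 0.6 -0.2  0.2]
shift now (m) [-0.0006  0.0888 -0.0004]  rot [ 0.03 -0.03  0.1 ]  shift if already turned [-0.0005  0.0888 -0.0005] j [-0.7   0.46  2.02 -0.    0.66 -1.85]
```

View pics/w7.png

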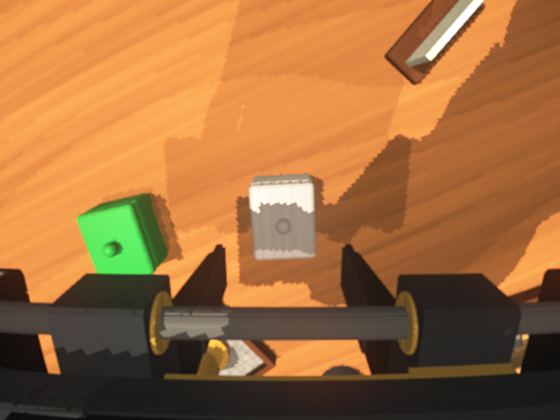

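View pics/s7.png

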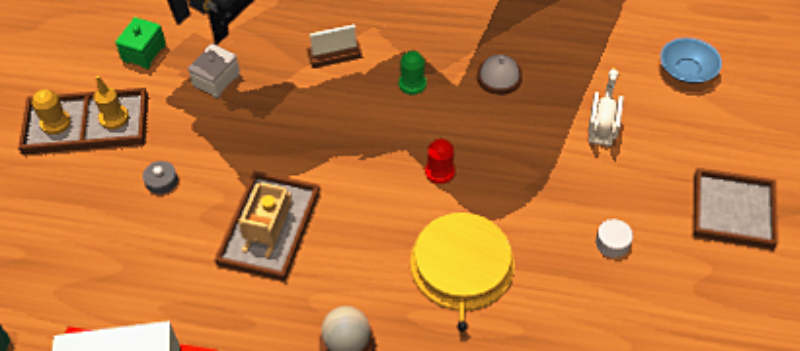

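Finials and sleigh are placed and upright in the scene crop. The silver box's top measures 42×52 mm at (405.3, -254.6), and the green box (120,235) is well clear of the left finger.

```bash
python3 go.py 405.3 -254.6 11.5 -22; python3 -m inch '[-0.0035,0.03,0,0,-2,0,-0.2,0,0.035,0,0,0,0,-0.2,0,0.018,0,0,0,0,-0.2,0,0.005,0,0,0,0,-0.2,0,0,0,0,0,0,-0.2,0,0,0,0,0,0,-0.2]'
python3 go.py 405.3 -254.6 11.5 -22
```

```text
t 24.8 pos [ 408.6 -255.8   99.8] yaw [-90.   -0.1 -24. ] open 0.599 F [ 0.6 -0.2  0.2]
shift now (m) [-0.0037  0.0883 -0.0002]  rot [ 0.03 -2.03  0.1 ]  shift if already turned [-0.0035  0.0883 -0.0002] j [-0.7   0.46  2.02 -0.    0.66 -1.85]
t: 25.4
eef_pos: [405.5, -254.5, 11.7]
tcp_rot: [-1.571, -0.001, -0.385]
ft_force: [0.5, -0.2, -0.2]
opening: 0.602
t 25.4 pos [ 405.5 -254.5   11.7] yaw [-90.   -0.1 -22. ] open 0.602 F [ 0.5 -0.2 -0.2]
shift now (m) [-0.0001  0.0002 -0.0002]  rot [ 0.03 -0.04  0.07]  shift if already turned [-0.0001  0.0002 -0.0002] j [-0.7   0.62  2.09 -0.    0.43 -1.88]
```

```bash
python3 -m inch '[0,0,0,0,0,0,1,0,0,0,0,0,0,1,0,0,0,0,0,0,1,0,0,0,0,0,0,1,0,0,0,0,0,0,1,0,-0.02,0,0,0,0,1,0,-0.045,0,0,0,0,1,0,-0.045,0,0,-7,0,1,0,-0.045,0,0,-7,0,1,0,-0.045,0,0,-6.7,0,1]'
python3 go.py 502.5 413.5 210 -1.3
```

```text
t: 26.4
eef_pos: [404.6, -253.7, 212.8]
tcp_rot: [-1.571, 0.0, -0.019]
ft_force: [0.4, -0.1, -1.9]
opening: 0.44
t 26.4 pos [ 404.6 -253.7  212.8] yaw [-90.    0.   -1.1] open 0.44 F [ 0.4 -0.1 -1.9]
shift now (m) [0.0856 0.0028 0.6689]  rot [-0.    0.24 -0.01]  shift if already turned [0.0828 0.0028 0.6693] j [-0.7   0.28  1.91 -0.    0.95 -2.25]
```

```bash
python3 -m inch '[0.006,0,0.0478,0,0,0,1,0.006,0,0.0478,0,0,0,1,0.006,0,0.0478,0,0,0,1,0.006,0,0.0478,0,0,0,1,0.006,0,0.0478,0,0,0,1,0.006,0,0.0478,0,0,0,1,0.006,0,0.0478,0,0,0,1,0.006,0,0.0478,0,0,0,1,0.006,0,0.0478,0,0,0,1,0.006,0,0.0478,0,0,0,1]'
python3 -m inch '[0.006,0,0.0478,0,0,0,1,0.006,0,0.0478,0,0,0,1,0.006,0,0.0478,0,0,0,1,0.006,0,0.0478,0,0,0,1,0,0,0,0,0,0,1,0,0,0,0,0,0,1,0,0,0,0,0,0,1]'
python3 - <<'E'
from h import *
c=env.read_camera("wrist");cv2.imwrite("pics/w8.png",c["pixels"])
X,_=cloud(c);P=X.reshape(-1,3)
Q=P[(np.hypot(P[:,0]-502.5,P[:,1]-413.5)<75)&(P[:,2]>10)&(P[:,2]<18)]
print(len(Q),cv2.minAreaRect(Q[:,:2].astype(np.float32)),Q.min(0),Q.max(0))
E
python3 go.py 502.5 413.5 30 -1.3
```

```text
t: 27.4
eef_pos: [475.9, 224.4, 210.8]
tcp_rot: [-1.571, 0.0, -0.023]
ft_force: [1.1, -0.1, -1.4]
opening: 0.443
t: 28.1
eef_pos: [504.5, 412.0, 210.5]
tcp_rot: [-1.572, 0.001, -0.024]
ft_force: [0.3, -0.2, -2.5]
opening: 0.439
1322 ((501.2769470214844, 413.0807800292969), (92.55174255371094, 92.18424987792969), 88.40489959716797) [454.3289127  366.13683262  10.02629981] [548.62677314 460.15321957  15.44468201]
t 28.15 pos [504.7 411.8 210.8] yaw [-90.    0.   -1.4] open 0.441 F [ 0.1 -1.  -1.1]
shift now (m) [-0.0021  0.1808  0.0017]  rot [ 0.03 -0.1  -0.02]  shift if already turned [-0.0022  0.1808  0.0016] j [ 0.58  0.53  1.49 -0.    1.12 -0.96]
```

View pics/w8.png

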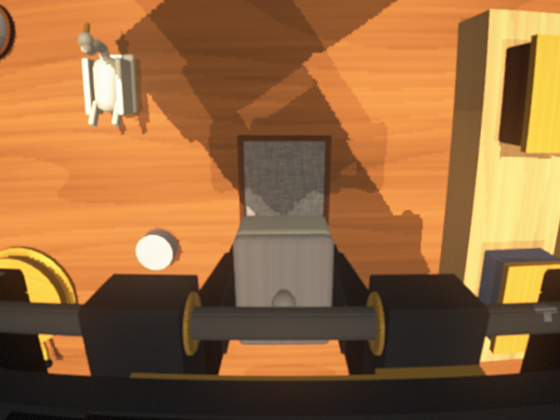

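```bash
python3 -m inch '[-0.0015,0.03,0.0005,0,0,0,1,-0.0015,0.045,0.0005,0,0,0,1,0,0.045,0,0,0,0,1,0,0.045,0,0,0,0,1,0,0.015,0,0,0,0,1,0,0,0,0,0,0,1,0,0,0,0,0,0,1,0,0,0,0,0,0,1]'
python3 -m inch '[0,0.006,0,0,0,0,1,0,0.004,0,0,0,0,1,0,0.001,0,0,0,0,1,0,0,0,0,0,0,1,0,0,0,0,0,0,1,0,0,0,0,0,0,1]'
python3 go.py 501.5 413.1 16.5 -1.3
```

```text
t: 28.95
eef_pos: [502.9, 414.5, 33.3]
tcp_rot: [-1.569, -0.003, -0.024]
ft_force: [0.1, -0.2, -1.3]
opening: 0.441
t: 29.55
eef_pos: [501.9, 414.0, 19.8]
tcp_rot: [-1.571, -0.0, -0.024]
ft_force: [0.2, -0.2, -2.4]
opening: 0.438
t 29.55 pos [501.9 414.   19.8] yaw [-90.   -0.   -1.3] open 0.438 F [ 0.2 -0.2 -2.4]
shift now (m) [-0.0003  0.0033 -0.0009]  rot [ 0.   -0.05  0.01]  shift if already turned [-0.0003  0.0033 -0.0009] j [ 0.59  0.75  1.65 -0.    0.74 -0.96]
```

```bash
python3 -m inch '[0,0.002,0,0,0,0,1,0,0.001,0,0,0,0,1,0,0.0007,0,0,0,0,1,0,0,0,0,0,0,1,0,0,0,0,0,0,1]'
python3 go.py 501.5 413.1 16.5 -1.3
```

```text
t: 30.05
eef_pos: [501.8, 413.9, 16.5]
tcp_rot: [-1.571, -0.0, -0.023]
ft_force: [-4.0, -0.9, 5.7]
opening: 0.438
t 30.05 pos [501.8 413.9  16.5] yaw [-90.   -0.   -1.3] open 0.438 F [-4.  -0.9  5.7]
shift now (m) [-0.0002  0.     -0.0008]  rot [ 0.01 -0.04  0.  ]  shift if already turned [-0.0002  0.     -0.0008] j [ 0.59  0.76  1.65 -0.    0.73 -0.96]
```

```bash
python3 -m inch '[0,0,0,0,0,0,-0.15,0,0,0,0,0,0,-0.15,0,0,0,0,0,0,-0.15,0,0,0,0,0,0,-0.15,0,-0.01,0,0,0,0,-0.2,0,-0.045,0,0,0,0,-0.2,0,-0.045,0,0,0,0,-0.2,0,-0.045,0,0,0,0,-0.2,0,-0.045,0,0,0,0,-0.2,0,0,0,0,0,0,-0.2]'
python3 go.py 405 253.5 210 -2
```

```text
t: 31.05
eef_pos: [503.5, 415.2, 213.4]
tcp_rot: [-1.565, -0.009, -0.023]
ft_force: [-0.5, -0.3, 0.3]
opening: 0.601
t 31.05 pos [503.5 415.2 213.4] yaw [-89.7  -0.5  -1.3] open 0.601 F [-0.5 -0.3  0.3]
shift now (m) [-0.0947  0.0016 -0.164 ]  rot [-0.35  0.66  0.5 ]  shift if already turned [-0.0928  0.0034 -0.165 ] j [ 0.59  0.53  1.5  -0.    1.11 -0.96]
```

```bash
python3 -m inch '[-0.0225,0,-0.041,0,0.7,0,-0.2,-0.0225,0,-0.041,0,0,0,-0.2,-0.0225,0,-0.041,0,0,0,-0.2,-0.0225,0,-0.041,0,0,0,-0.2,0,0.03,0,0,0,0,-0.2,0,0.04,0,0,0,0,-0.2,0,0.02,0,0,0,0,-0.2,0,0,0,0,0,0,-0.2,0,0,0,0,0,0,-0.2,0,0,0,0,0,0,-0.2]'
python3 - <<'E'
from h import *
c=env.read_camera("wrist");cv2.imwrite("pics/w9.png",c["pixels"])
X,_=cloud(c);P=X.reshape(-1,3)
B=P[(np.hypot(P[:,0]-402,P[:,1]-253)<60)]
for lo,hi in [(5,16),(18,42),(40,46),(46,80)]:
    Q=B[(B[:,2]>lo)&(B[:,2]<hi)]
    if len(Q)>5:print(lo,len(Q),cv2.minAreaRect(Q[:,:2].astype(np.float32)),Q.min(0).round(1),Q.max(0).round(1))
# wings: outer strips
Q=B[(B[:,2]>18)&(B[:,2]<50)]
y0=(Q[:,1].min()+Q[:,1].max())/2
for s in (-1,1):
    W=Q[s*(Q[:,1]-y0)>13.5];print("wing",s,len(W),np.percentile(W,[1,50,99],axis=0).round(1).tolist())
c=env.read_camera("side");cv2.imwrite("pics/sd9.png",c["pixels"])
E
python3 go.py 405 253.5 110 -2
```

```text
t: 32.05
eef_pos: [407.0, 253.3, 117.2]
tcp_rot: [-1.57, -0.002, -0.036]
ft_force: [-0.4, -0.5, 0.5]
opening: 0.601
5 117 ((379.0021057128906, 254.74038696289062), (28.05167007446289, 14.553031921386719), 85.9597396850586) [371.8 240.7   5. ] [387.1 269.1  15.7]
18 2471 ((403.6688232421875, 253.41500854492188), (36.09225082397461, 50.06390380859375), 87.57101440429688) [378.  234.4  18.4] [428.3 272.3  42. ]
40 2006 ((409.32366943359375, 253.4208526611328), (36.05305480957031, 60.7818489074707), 86.79891204833984) [378.1 234.6  40. ] [440.3 271.9  46. ]
46 658 ((395.2839660644531, 253.82127380371094), (26.534446716308594, 83.5976791381836), 87.11866760253906) [353.5 238.6  46. ] [437.5 265.2  75.1]
wing -1 470 [[378.2, 234.7, 25.5], [405.4, 237.9, 42.7], [433.9, 239.8, 46.7]]
wing 1 501 [[379.5, 266.9, 23.7], [398.0, 269.1, 42.6], [428.0, 271.8, 44.2]]
t 32.15 pos [406.9 253.2 117.2] yaw [-90.   -0.1  -2. ] open 0.601 F [-0.1 -0.4 -0.8]
shift now (m) [-0.002   0.0072  0.0002]  rot [-0.05 -0.04  0.1 ]  shift if already turned [-0.0019  0.0072  0.0002] j [ 0.42  0.43  2.02 -0.    0.7  -1.12]
```

View pics/w9.png

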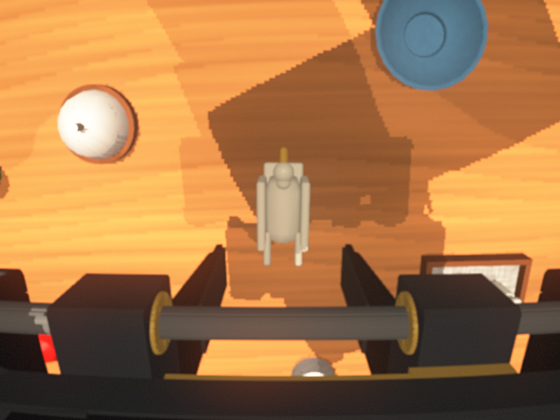

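View pics/sd9.png

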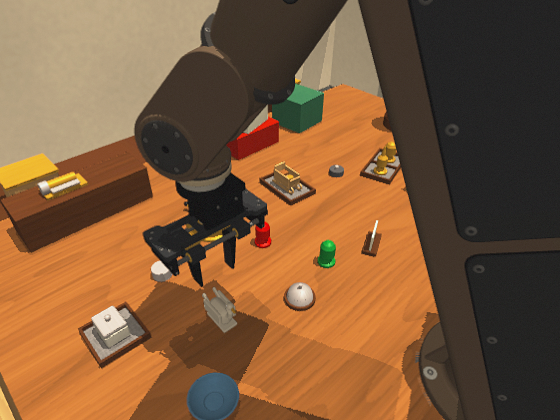

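The wing faces measure 50×36 mm, as specified, which puts the swan's origin at (397.7, 253.6), yaw -2.4°. The foot's front edge at x=371.8 agrees. The box stands in the square tray (113,325 in the side view).

```bash
python3 go.py 397.7 253.6 13 -2.4; python3 -m inch '[-0.005,0.025,0,0,0.4,0,-0.2,-0.0042,0.035,0,0,0,0,-0.2,0,0.03,0,0,0,0,-0.2,0,0.014,0,0,0,0,-0.2,0,0,0,0,0,0,-0.2,0,0,0,0,0,0,-0.2]'
python3 go.py 397.7 253.6 13 -2.4
```

```text
t 32.15 pos [406.9 253.2 117.2] yaw [-90.   -0.1  -2. ] open 0.601 F [-0.1 -0.4 -0.8]
shift now (m) [-9.400e-03  1.041e-01 -1.000e-04]  rot [-0.05  0.36  0.1 ]  shift if already turned [-0.0092  0.1042 -0.    ] j [ 0.42  0.43  2.02 -0.    0.7  -1.12]
t: 32.75
eef_pos: [397.7, 253.5, 12.8]
tcp_rot: [-1.571, -0.001, -0.043]
ft_force: [0.1, -0.6, -0.1]
opening: 0.603
t 32.75 pos [397.7 253.5  12.8] yaw [-90.   -0.   -2.4] open 0.603 F [ 0.1 -0.6 -0.1]
shift now (m) [ 0.     -0.0002  0.0001]  rot [-0.01 -0.04  0.04]  shift if already turned [ 0.     -0.0002  0.0001] j [ 0.43  0.61  2.11 -0.    0.42 -1.1 ]
```

```bash
python3 -m inch '[0,0,0,0,0,0,1,0,0,0,0,0,0,1,0,0,0,0,0,0,1,0,0,0,0,0,0,1,0,0,0,0,0,0,1,0,-0.02,0,0,0,0,1,0,-0.045,0,0,0,0,1,0,-0.045,0,0,0,0,1,0,-0.045,0,0,0,0,1,0,-0.045,0,0,0,0,1]'
python3 go.py 630 105 212 -2.4
```

```text
t: 33.75
eef_pos: [396.8, 253.1, 214.1]
tcp_rot: [-1.571, 0.0, -0.043]
ft_force: [1.5, -0.1, -2.1]
opening: 0.377
t 33.75 pos [396.8 253.1 214.1] yaw [-90.    0.   -2.4] open 0.377 F [ 1.5 -0.1 -2.1]
shift now (m) [ 0.2394  0.0021 -0.138 ]  rot [ 0.01 -0.05 -0.  ]  shift if already turned [ 0.2392  0.0021 -0.1382] j [ 0.43  0.27  1.92 -0.    0.94 -1.1 ]
```

```bash
python3 -m inch '[0.034,0,-0.0197,0,0,0,1,0.034,0,-0.0197,0,0,0,1,0.034,0,-0.0197,0,0,0,1,0.034,0,-0.0197,0,0,0,1,0.034,0,-0.0197,0,0,0,1,0.034,0,-0.0197,0,0,0,1,0.034,0,-0.0197,0,0,0,1,0,0,0,0,0,0,1,0,0,0,0,0,0,1,0,0,0,0,0,0,1]'
python3 - <<'E'
from h import *
from scipy.optimize import least_squares
def fit(X,nm):
    P=X.reshape(-1,3);Q=P[(np.hypot(P[:,0]-630,P[:,1]-105)<70)&(P[:,2]>22)&(P[:,2]<31)]
    h=cv2.convexHull(Q[:,:2].astype(np.float32))[:,0];
    print(nm,len(Q),cv2.minEnclosingCircle(Q[:,:2].astype(np.float32)),Q.min(0).round(1),Q.max(0).round(1))
    r=np.hypot(*(Q[:,:2]-[630,105]).T)
c=env.read_camera("wrist");cv2.imwrite("pics/w10.png",c["pixels"])
fit(cloud(c)[0],"wrist")
E
python3 go.py 629 105 50 -2.4
```

```text
t: 34.75
eef_pos: [628.3, 105.9, 211.9]
tcp_rot: [-1.571, 0.001, -0.042]
ft_force: [0.2, 0.1, -1.8]
opening: 0.376
wrist 7988 ((629.0471801757812, 105.57474517822266), 55.03664779663086) [574.6  50.9  22. ] [674.2 159.9  27.6]
t 34.8 pos [628.3 106.  212.2] yaw [-90.    0.   -2.4] open 0.375 F [-1.3  1.2 -1.5]
shift now (m) [ 0.0008  0.1622 -0.001 ]  rot [ 0.   -0.   -0.02]  shift if already turned [ 0.0007  0.1622 -0.001 ] j [ 0.06  0.51  1.53 -0.    1.1  -1.47]
```

View pics/w10.png

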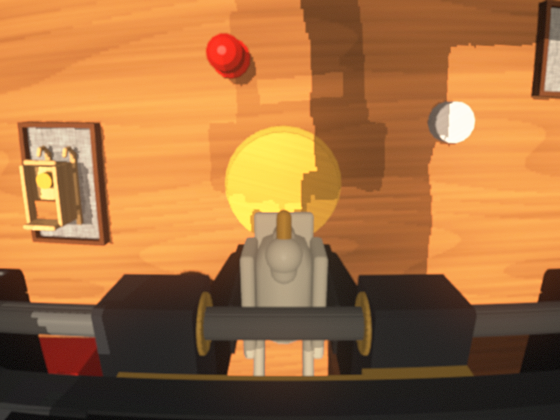

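```bash
python3 -m inch '[-0.002,0.03,0,0,0,0,1,0,0.045,0,0,0,0,1,0,0.045,0,0,0,0,1,0,0.03,0,0,0,0,1,0,0.009,0,0,0,0,1,0,0,0,0,0,0,1,0,0,0,0,0,0,1,0,0,0,0,0,0,1]'
python3 go.py 627.3 105.5 39 -2.4
```

```text
t: 35.6
eef_pos: [628.0, 105.7, 55.1]
tcp_rot: [-1.571, -0.003, -0.042]
ft_force: [-0.1, -1.1, -1.0]
opening: 0.374
t 35.6 pos [628.  105.7  55.1] yaw [-90.   -0.2  -2.4] open 0.374 F [-0.1 -1.1 -1. ]
shift now (m) [-0.0008  0.0161 -0.0003]  rot [-0.01 -0.03  0.17]  shift if already turned [-0.0007  0.0161 -0.0003] j [ 0.06  0.69  1.67 -0.    0.78 -1.47]
```

```bash
python3 -m inch '[0,0.006,0,0,0,0,1,0,0.004,0,0,0,0,1,0,0.003,0,0,0,0,1,0,0.001,0,0,0,0,1,0,0,0,0,0,0,1,0,0,0,0,0,0,1]'
python3 go.py 627.3 105.5 39 -2.4
```

```text
t: 36.2
eef_pos: [627.3, 105.5, 39.1]
tcp_rot: [-1.571, -0.0, -0.043]
ft_force: [0.2, 0.3, -1.6]
opening: 0.378
t 36.2 pos [627.3 105.5  39.1] yaw [-90.   -0.   -2.4] open 0.378 F [ 0.2  0.3 -1.6]
shift now (m) [0.     0.0001 0.    ]  rot [ 0.   -0.05  0.01]  shift if already turned [0.     0.0001 0.    ] j [ 0.06  0.71  1.68 -0.    0.75 -1.47]
```

```bash
python3 -m inch '[0,0.0007,0,0,0,0,1,0,0.0005,0,0,0,0,1,0,0,0,0,0,0,1,0,0,0,0,0,0,1]'
```

```text
t: 36.6
eef_pos: [627.3, 105.5, 38.7]
tcp_rot: [-1.571, -0.001, -0.043]
ft_force: [-3.8, -1.4, 8.2]
opening: 0.376
```

Contact is felt at 8 N. I release and lift, then back the arm away and check everything.

```bash
python3 -m inch '[0,0,0,0,0,0,-0.1,0,0,0,0,0,0,-0.1,0,0,0,0,0,0,-0.1,0,0,0,0,0,0,-0.1,0,-0.01,0,0,0,0,-0.1,0,-0.045,0,0,0,0,-0.2,0,-0.045,0,0,0,0,-0.2,0,-0.045,0,0,0,0,-0.2,0,-0.045,0,0,0,0,-0.2,0,0,0,0,0,0,-0.2]'
python3 -m inch '[-0.045,0,0,0,0,0,-0.2,-0.045,0,0,0,0,0,-0.2,-0.045,0,0,0,0,0,-0.2,-0.045,0,0,0,0,0,-0.2,0,0,0,0,0,0,-0.2,0,0,0,0,0,0,-0.2,0,0,0,0,0,0,-0.2]'
python3 - <<'E'
from h import *
c=env.read_camera("scene");cv2.imwrite("pics/s11.png",cv2.resize(c["pixels"][125:305,70:480],None,fx=1.95,fy=1.95,interpolation=cv2.INTER_CUBIC))
s=env.read_camera("side");cv2.imwrite("pics/sd11.png",s["pixels"])
for nm,x,y,z0,zt in [("tall",494.4,-363,5,80),("short",514.2,-432.2,5,58),("sleigh",618.4,-126.7,5,54),("box",501.3,413.1,5,51),("swan",629,105.6,26,75)]:
  for i,k in ((0,c),(1,s)):
    P=cloud(k)[0].reshape(-1,3);Q=P[(np.hypot(P[:,0]-x,P[:,1]-y)<(33 if zt in(80,58) else 55))&(P[:,2]>z0+16)&(P[:,2]<130)]
    if len(Q)<10: print(nm,i,"few");continue
    rc=cv2.minAreaRect(Q[:,:2].astype(np.float32));print(nm,i,len(Q),np.round(rc[0],1),np.round(rc[1],1),round(rc[2],1),"ztop-floor",(Q[:,2].max()-z0).round(1),"expect",zt)
E
```

```text
t: 37.6
eef_pos: [629.1, 105.7, 235.1]
tcp_rot: [-1.57, -0.011, -0.043]
ft_force: [-0.4, -0.2, 0.3]
opening: 0.602
t: 38.3
eef_pos: [448.2, 113.2, 228.1]
tcp_rot: [-1.571, -0.001, -0.043]
ft_force: [-0.1, -0.2, 0.4]
opening: 0.598
tall 0 169 [ 499.8 -361.4] [21.3 27.2] 24.0 ztop-floor 81.9 expect 80
tall 1 156 [ 492.7 -358.9] [27.3 20.3] 42.6 ztop-floor 82.5 expect 80
short 0 199 [ 519.  -430.8] [25.9 29.4] 57.1 ztop-floor 60.4 expect 58
short 1 140 [ 511.5 -426.5] [29.5 23.5] 28.0 ztop-floor 59.9 expect 58
sleigh 0 576 [ 618.3 -127.1] [39.8 75.3] 85.1 ztop-floor 57.1 expect 54
sleigh 1 444 [ 616.3 -126.7] [43.1 76.2] 86.2 ztop-floor 57.7 expect 54
box 0 504 [504.2 412.2] [41.1 53.3] 88.9 ztop-floor 54.1 expect 51
box 1 888 [503.  414.9] [42.5 53.6] 89.1 ztop-floor 54.1 expect 51
swan 0 471 [629.1 105.4] [35.9 84.1] 87.6 ztop-floor 77.8 expect 75
swan 1 450 [630.2 107.3] [36.8 85.4] 87.8 ztop-floor 77.9 expect 75
```

View pics/s11.png

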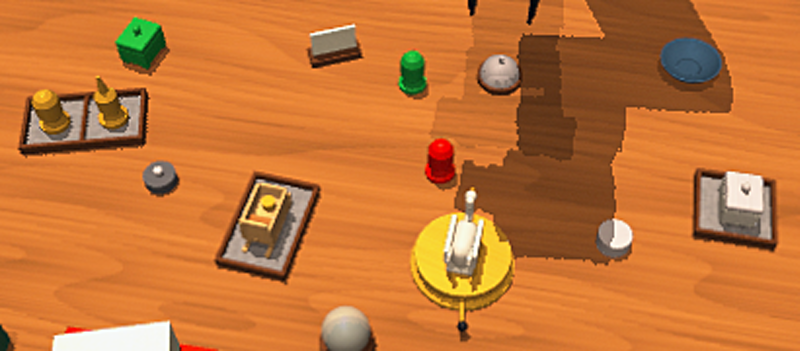

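View pics/sd11.png

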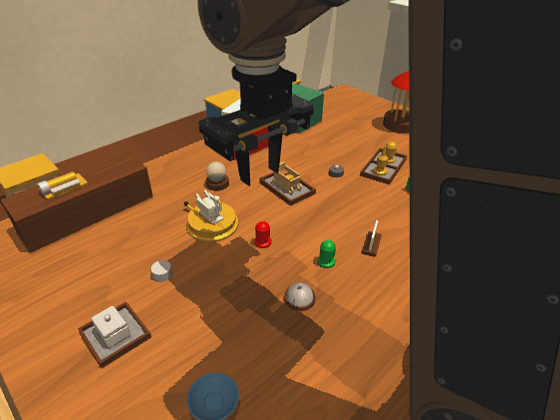

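All five pieces stand upright in their places. In the crop: finials (50,110) and (110,105), sleigh (265,215), box (742,200), swan (463,245). Their tops read 2–3 mm high, the same camera bias seen before the moves.

```bash
python3 -c "
from cell import env
print(env.job_done())"
```

```text
the job is handed in; nothing more can be done
None
```

I handed the job in at about 38 s, and my last checks show all five pieces upright in their places. I worked in the order asked:

- **Finials:** the tall brass finial is in the right-hand bay and the short one in the left-hand bay, seen from the scene camera.
- **Sleigh:** it stands lengthwise in the oblong tray.
- **Trinket box:** the silver one is in the square tray.
- **Swan:** it is in the middle of the brass turntable.

Each piece was lowered to light contact (about 2–11 N) before I opened the fingers. The red and green look-alikes, and the other things standing about, are where they were.

**Last checks:** the scene and side cameras agree on the final positions. The sleigh, box and swan measure within about 3 mm of where I wanted them. The finials' visible parts measure 3–7 mm off, differently in each camera because each sees only one side, but both are well inside their bays. All tops read about 2–3 mm higher than the given sizes, but the same offset showed before anything was moved, so I put it down to camera bias. One command was refused because I had typed two rows short; nothing moved and I retyped it.

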